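# Step the lamp turret to station four

## Robot

A 6-joint arm with a two-finger parallel gripper is mounted at the origin on a cart in front of the work surface, level with it; the furniture and walls round the work are solid. World frame = base frame: x ahead of the robot, y to its left, z up, the work surface at z = 0. Lengths are in mm, angles in rad, forces in N, time in s.
With the tool pointing down it reaches from about 400 to 925 mm from the base axis. Payload 12.5 kg.
Tool frame: the origin (TCP) lies on the mounting face of the last link; the fingertips stand 190 mm ahead of it and the grasp point (between the pads) lies 171 mm ahead of it; z points along the fingers, y is the line along which they close (so a half turn about z gives the same grasp; the last joint's range is limited). The gripper opens to 95 mm and grips with 3 to 60 N. Pads are 20 mm wide; open, the fingers measure 119 mm over their backs; the gripper's body (75 mm by 180 mm) begins 59 mm behind the grasp point.
Start: joints at [-1.365, 0.491, 1.559, -0, 1.092, -0.106], TCP at [191.752, -594.858, 404.761] pointing down, gripper open.
Joint ranges: [-3.1, 3.1], [-0.84, 2.19], [0.05, 2.79], [-1.13, 4.28], [0.06, 2.93], [-2.69, 2.69]. Speed limits (rad/s): [2.22, 2.22, 2.79, 3.14, 3.14, 3.14].

## Interface

Orientations are given as [roll, pitch, yaw] about the fixed x, y, z axes, in that order (R = Rz(yaw) Ry(pitch) Rx(roll)).
In Python, from cell import * gives the robot as it stands.
- The arm moves only by the tool arm_command, never from a script. Its argument "rows" is a list that holds one entry, the list of rows, each a list of 7 numbers: the shift along the tool's x, y, z normalised to -1 to 1, where 1 is 0.15 m, then the turn, a rotation vector about the tool's x, y, z normalised to -1 to 1, where 1 is 360 degrees, then the opening, from -1 (shut) to 1 (fully open). A call has 1 to 10 rows; each row is the pose to reach, as a shift and turn from the pose commanded when the call began, along the tool's axes at that moment, turning the shorter way round; what a row does not reach only later rows make up. A row lasts 1/12 s, in which the tool goes at most 41.7 mm and 7.16 degrees, less where a joint would pass 70% of its speed; a pose out of reach is approached as far as the arm can. A call with a number of a shift or a turn outside -1 to 1 is refused whole. A call with a gripper value outside its range is refused whole. The fingers move at their own pace and stop on an object; the grip force is fixed at half the most. Time passes only in rows, so rows that repeat a pose let the fingers close. It gives the time, the measured TCP pose, the force, the opening and the grip force at its end, in the units of the state.
- state(): the state, without advancing time (a new reading comes with each control period).
- read_camera(name): name is "side" or "top"; returns (picture, depth): 420x560x3 uint8, red, green, blue; 420x560 float32, mm along the optical axis (not along the pixel's ray), 0 where there is no reading.
- get_calibration(name): a dict with "camera_matrix" (3x3 intrinsics, pixels), "D" ([k1, k2, p1, p2, k3] as OpenCV has them; the pictures are not rectified), "position" and "orientation" of the camera in the world. Camera axes: x right, y up, looking along -z (the intrinsics and any distortion apply to the point x, -y, -z); pixel columns grow to the right and rows downward; lengths in mm; the calibration is good to about 2 mm. A picture is of the moment at which its call begins. get_calibration takes no time and is no camera call.
- job_done(): hands the job in; it is judged then, once.
The state is a dict: "t": time; "joints": joint angles; "qvel": joint speeds; "tau": joint torques, N m; "eef_pos": TCP position; "tcp_rot": TCP orientation; "ft_force": force on the tool from outside, world axes, zero at the start; "moment": the same for the moment, N m; "opening": opening from 0.0 (shut) to 1.0 (fully open); "grip_force": force on a finger pad.
Only numpy, scipy, OpenCV 4.12 (cv2) and the standard library are available. Lean on these libraries where they do the work, as an engineer would, in place of code of your own. Each camera call takes 0.05 s, during which the arm holds its last target. There are 200 camera calls.

## Task

Step the lamp turret round to station four (four dots; its lamp is the one with an empty socket on either side), so that this lamp stands under the fixed mirror head and the turret rests in its click stop. Turn it only by pushing the upright steel tabs on its rim with the outside of the fingers, either way round and gently: pinch nothing, and keep off the drum, the glass lamps and the mirror head. Leave the loose things on the bench where they are and take the hand away at the end.

Things in the scene. Friction and masses are not known exactly. Their poses are not given: they have to be found in the camera images.
- turret_axis (a point): Point on the vertical turning axis of the lamp turret, at the height of the drum's deck (70 mm above the bench). Its x axis looks to the working position, which lies on the side away from the robot (world +x, give or take 0.35 rad).
- turret_base: The turret's foot, fixed to the bench: grey, round, 160 mm diameter, 14 mm high; origin on the axis at bench height, x axis toward the working position. Diametrically across from it the small aluminium block of the click stop reaches out to 102 mm from the axis, 14 to 35 mm above the bench, below the tabs.
- mirror_head: Fixed 18 mm column on the turret axis with a grey mirror head on top (box 82 x 40 mm, 197 to 242 mm above the bench with its entry tube), reaching 93 mm out over the working position. Origin on the axis at bench height, x axis toward the working position.
- work_position (a point): The working position: fixed point straight under the entry tube of the mirror head, 46 mm from the turret axis, at deck height.
- turret (a joint): Turn of the drum (rad), counterclockwise from above positive, 0 (or whole turns) with station 4 at the working position; endless. Click stop every 72 degrees: takes 3 to 5 N at a tab to leave a stop; let go before half way (36 degrees) it springs back, past it it runs on by itself into the next stop and stays. Starts in, or now and then between, stops, never in station 4's.
- turret_drum: White drum, 172 mm diameter, 38 to 70 mm above the bench; origin on the axis at bench height, x axis toward station 4. Five sockets (black collars) 46 mm from the axis, 72 degrees apart, numbered 1 to 5 counterclockwise from above by that many black dots on the rim. Stations 1, 2 and 4 hold lamps, 3 and 5 are empty: 4 is the lamp with an empty socket on either side.
- station_4 (a point): Centre of the socket of station 4, at deck height, 46 mm from the axis; to be brought to the working position.
- tab_sides_ccw: The counterclockwise-looking halves of all five rim tabs, one rigid piece with the drum (same origin and axes). Pushing on these sides turns the turret clockwise.
- tab_sides_cw: The clockwise-looking halves of all five rim tabs, one rigid piece with the drum (same origin and axes). Pushing on these sides turns the turret counterclockwise.
- tab_1 (a point): Tab 1, midway between stations 1 and 2: a flat steel arm from the drum's rim that ends in an ear standing up, 8 mm thick in the direction of turning, 20 mm wide radially (112 to 132 mm from the axis), its top 158 mm above the bench; its arm is 46 to 58 mm up. This point is in the ear, 122 mm from the axis, 143 mm above the bench: where to push.
- tab_2 (a point): Tab 2, midway between stations 2 and 3: a flat steel arm from the drum's rim that ends in an ear standing up, 8 mm thick in the direction of turning, 20 mm wide radially (112 to 132 mm from the axis), its top 158 mm above the bench; its arm is 46 to 58 mm up. This point is in the ear, 122 mm from the axis, 143 mm above the bench: where to push.
- tab_3 (a point): Tab 3, midway between stations 3 and 4: a flat steel arm from the drum's rim that ends in an ear standing up, 8 mm thick in the direction of turning, 20 mm wide radially (112 to 132 mm from the axis), its top 158 mm above the bench; its arm is 46 to 58 mm up. This point is in the ear, 122 mm from the axis, 143 mm above the bench: where to push.
- tab_4 (a point): Tab 4, midway between stations 4 and 5: a flat steel arm from the drum's rim that ends in an ear standing up, 8 mm thick in the direction of turning, 20 mm wide radially (112 to 132 mm from the axis), its top 158 mm above the bench; its arm is 46 to 58 mm up. This point is in the ear, 122 mm from the axis, 143 mm above the bench: where to push.
- tab_5 (a point): Tab 5, midway between stations 5 and 1: a flat steel arm from the drum's rim that ends in an ear standing up, 8 mm thick in the direction of turning, 20 mm wide radially (112 to 132 mm from the axis), its top 158 mm above the bench; its arm is 46 to 58 mm up. This point is in the ear, 122 mm from the axis, 143 mm above the bench: where to push.
- lamp_1: Glass hollow cathode lamp, 38 mm diameter, plugged firmly into station 1; its foot in a black sleeve 45 mm wide and 24 mm high on the deck; origin at the centre of its underside (40 mm above the bench), its top 189 mm above the bench. Not to be touched.
- lamp_2: Glass hollow cathode lamp, 38 mm diameter, plugged firmly into station 2; its foot in a black sleeve 45 mm wide and 24 mm high on the deck; origin at the centre of its underside (40 mm above the bench), its top 189 mm above the bench. Not to be touched.
- lamp_4: Glass hollow cathode lamp, 38 mm diameter, plugged firmly into station 4; its foot in a black sleeve 45 mm wide and 24 mm high on the deck; origin at the centre of its underside (40 mm above the bench), its top 189 mm above the bench. Not to be touched.
- spare_lamp: Bystander: the same lamp, 38 mm diameter, 149 mm high, standing loose on the bench behind the turret; origin under its centre.
- amber_bottle: Bystander: reagent bottle with black cap, 60 mm diameter, 115 mm high, standing loose right of the turret; origin under its centre.
- beaker: Bystander: small clear beaker, 49 mm wide, 58 mm high, standing loose to the right behind the turret; origin under its centre.
- dish: Bystander: petri dish, 60 mm diameter, 13 mm high, left of the turret; origin under its centre.
- driver: Bystander: screwdriver, 188 mm long, lying at the far right; origin under its centre.
- pen: Bystander: ball pen, 145 mm long, lying in front of the printer; origin under its centre.

How it is judged:
By the outcome, as a careful person would: the job done as asked, in the order asked, and still so for the second after the job is handed in, with the robot touching nothing.
It also fails if it takes over 51 s, if anything falls off the work surface, if the arm or the gripper's body presses on something with over 40 N, if the wrist force passes 120 N, or if a joint passes its speed limit or range.

## Working session

There is one attempt and no reset: what is moved stays moved. The work goes in short steps, Python scripts to look and compute and a tool call to move; the robot and the scene stay as the last step left them, time stands still between calls to the robot, and variables do not carry over. Pictures are saved under pics/ and viewed, at most 10 in all, crops included, and the job is handed in when it is done.

Besides the shell and the picture viewer there is one more tool, called after ">>>" as name(argument=value, ...), one argument or row to a line, values as JSON. arm_command: Moves the arm, as the interface text tells. Its arguments: {"type":"object","properties":{"rows":{"type":"array","items":{"type":"array","items":{"type":"array","items":{"type":"number","minimum":-1,"maximum":1}}}}},"required":["rows"]}

```bash
mkdir -p pics; python3 - <<'E'
from cell import *
import cv2,numpy as np
for n in("top","side"):
    p,d=read_camera(n); cv2.imwrite(f"pics/{n}0.png",p[:,:,::-1]); np.save(f"pics/{n}0.npy",d); np.save(f"pics/{n}0rgb.npy",p)
    print(n,get_calibration(n))
print(state())
E
```

```text
top {'camera_matrix': array([[418.06518423,   0.        , 281.59865548],
       [  0.        , 418.06518423, 206.42486168],
       [  0.        ,   0.        ,   1.        ]]), 'D': array([-0.08535476,  0.        ,  0.        ,  0.        ,  0.        ]), 'position': array([ 458.3536625 , -285.67241511, 1059.45697378]), 'orientation': array([ 0.08077752,  0.0138698 , -1.54813517])}
side {'camera_matrix': array([[524.28895446,   0.        , 281.63579608],
       [  0.        , 524.28895446, 202.27134815],
       [  0.        ,   0.        ,   1.        ]]), 'D': array([0.06819253, 0.        , 0.        , 0.        , 0.        ]), 'position': array([ 481.16495029, 1107.0792007 ,  634.47377058]), 'orientation': array([ 1.20766828,  0.01227627, -3.12013978])}
{'t': 0.1, 'joints': array([-1.36461078e+00,  4.91504061e-01,  1.55937284e+00, -7.03641133e-06,
        1.09169322e+00, -1.05571361e-01]), 'qvel': array([ 0.00105812, -0.00020731, -0.00102058, -0.00080705, -0.00082016,
        0.00126488]), 'tau': array([ 2.27075405e-03, -6.13623118e+01, -2.58605200e+01,  6.93279016e-02,
        4.70363174e-02, -4.46450122e-05]), 'eef_pos': array([ 191.7410617 , -594.84024604,  404.22251625]), 'tcp_rot': array([-3.14061997e+00, -9.67944219e-05,  3.11760105e-01]), 'ft_force': array([ 0.3680836 , -0.22293321, -0.68226742]), 'moment': array([0.00386011, 0.05157082, 0.01254413]), 'grip_force': 0.0, 'opening': 1.0017975826940615}
```

View pics/top0.png

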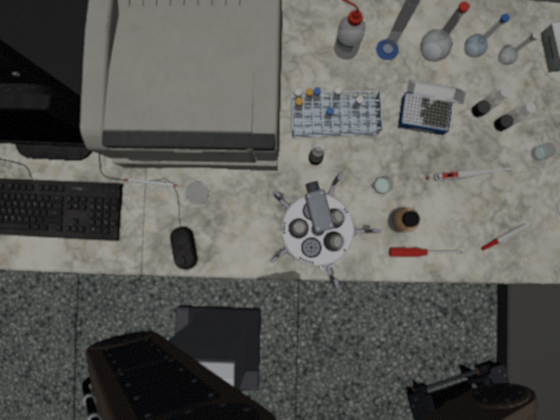

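View pics/side0.png

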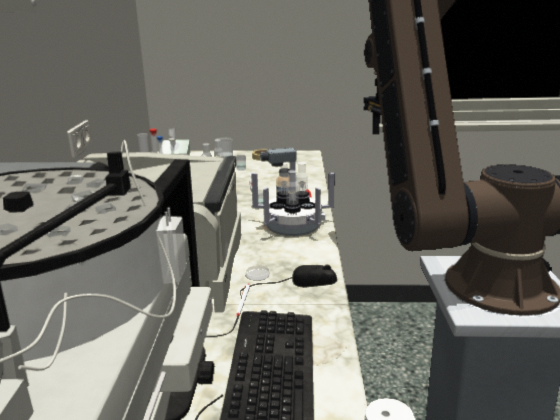

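Top view: turret around (318,229), mirror head pointing up and slightly left (312,195), tabs at about (277,196), (337,180), (375,230), (335,282), (275,257). Next I'll measure.

```bash
cat > h.py <<'E'
from cell import *
import cv2,numpy as np
from scipy.spatial.transform import Rotation as R
def cloud(n,d):
    c=get_calibration(n); h,w=d.shape
    u,v=np.meshgrid(np.arange(w,dtype=float),np.arange(h,dtype=float))
    q=cv2.undistortPoints(np.stack([u.ravel(),v.ravel()],1)[:,None],c["camera_matrix"],c["D"])[:,0]
    z=d.ravel(); P=np.c_[q[:,0]*z,-q[:,1]*z,-z]
    return (R.from_euler("xyz",c["orientation"]).apply(P)+c["position"]).reshape(h,w,3)
def fitcircle(P):
    A=np.c_[2*P,np.ones(len(P))]; s=np.linalg.lstsq(A,(P**2).sum(1),rcond=None)[0]
    return s[:2],np.sqrt(s[2]+s[:2]@s[:2])
def tops(W,n,lo=125,hi=175,ctr=None):
    X=W[...,:2]; r=np.hypot(X[...,0]-ctr[0],X[...,1]-ctr[1])
    m=((W[...,2]>lo)&(W[...,2]<hi)&(r>100)&(r<150)).astype(np.uint8)
    k,l=cv2.connectedComponents(m)
    return [(W[l==i].mean(0).round(1),int((l==i).sum())) for i in range(1,k) if (l==i).sum()>2]
E
python3 - <<'E'
from h import *
d=np.load("pics/top0.npy"); p=np.load("pics/top0rgb.npy"); W=cloud("top",d)
print(W[229,318],W[200,318],W[350//2,460])
# deck: white pixels z 60..80
reg=np.zeros(d.shape,bool); reg[170:290,260:385]=1
m=reg&(abs(W[...,2]-70)<8)&(p.min(2)>120)
c=cv2.convexHull(np.argwhere(m)[:,::-1].astype(np.int32))[:,0]
e=W[c[:,1],c[:,0],:2]; print(m.sum(),fitcircle(e),np.median(W[m][:,2]))
ctr=fitcircle(e)[0]
for t in tops(W,"top",ctr=ctr): a=t[0][:2]-ctr; print(t,np.hypot(*a).round(1),np.degrees(np.arctan2(a[1],a[0])).round(1))
for lo,hi,nm in((180,194,"lamp"),(196,250,"head")):
    q=reg&(W[...,2]>lo)&(W[...,2]<hi); k,l=cv2.connectedComponents(q.astype(np.uint8))
    for i in range(1,k):
        if (l==i).sum()>5: 
            b=W[l==i].mean(0); a=b[:2]-ctr; print(nm,(l==i).sum(),b.round(),np.hypot(*a).round(),np.degrees(np.arctan2(a[1],a[0])).round(1))
Ws=cloud("side",np.load("pics/side0.npy"))
for t in tops(Ws,"side",lo=130,ctr=ctr): a=t[0][:2]-ctr; print("side",t,np.hypot(*a).round(1),np.degrees(np.arctan2(a[1],a[0])).round(1))
for n,q in(("spare",(156,316)),("beaker",(185,382)),("bottle",(219,405)),("dish",(193,198))): print(n,W[q].round())
crop=cv2.resize(p[165:300,255:390,::-1],(600,600),interpolation=cv2.INTER_CUBIC); cv2.imwrite("pics/crop.png",crop)
E
```

```text
[ 481.53068107 -344.79635652  243.60947483] [ 538.36563046 -343.943168    242.89643183] [ 631.526153   -719.22072277   22.11881211]
1888 (array([ 486.09854616, -356.49094012]), np.float64(86.28268188316513)) 69.6340536900309
(array([ 600.4, -395.1,  151.8]), 43) 120.6 -18.7
(array([ 558.9, -259.2,  152.1]), 41) 121.5 53.2
(array([ 483.5, -476.3,  152.3]), 44) 119.8 -91.2
(array([ 417.5, -256.4,  154.7]), 34) 121.3 124.4
(array([ 370. , -390.6,  152.3]), 45) 121.0 -163.6
lamp 111 [ 513. -394.  188.] 46.0 -54.4
lamp 112 [ 487. -310.  189.] 46.0 88.3
lamp 114 [ 459. -393.  188.] 46.0 -127.1
head 989 [ 524. -344.  240.] 39.0 17.9
side (array([ 602.9, -394.3,  144.4]), 63) 122.8 -17.9
side (array([ 371.6, -389.9,  144.6]), 66) 119.3 -163.7
side (array([ 560.9, -255.7,  145.1]), 62) 125.5 53.4
side (array([ 417.8, -252.8,  145.2]), 61) 124.2 123.4
spare [ 458. -286. 1059.]
beaker [ 602. -520.   20.]
bottle [ 512. -552.  114.]
dish [573. -54.   2.]
```

View pics/crop.png

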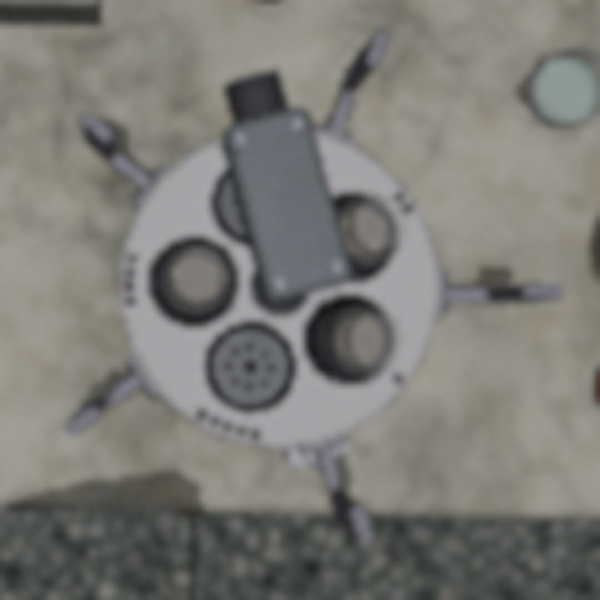

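Turret axis is at (486,-356.5). Station 4 sits at about 89° and the working position is at about 17°, so one clockwise step is needed. I'll push tab 5 (197°, robot side) on its ccw side with the fingers shut, approaching high first.

>>> arm_command(
  rows=[
    [[0.2,-0.08,0,0,0,0,-1],[0.4,-0.17,0,0,0,0,-1],[0.6,-0.25,0,0,0,0,-1],[0.77,-0.33,0,0,0,0,-1],[0.77,-0.33,0,0,0,0,-1],[0.77,-0.33,0,0,0,0,-1]],
  ],
)

```text
t: 0.6
eef_pos: [287.4, -511.6, 404.8]
tcp_rot: [-3.142, 0.0, 0.314]
ft_force: [-0.8, -0.8, -0.9]
opening: 0.637
grip_force: 0.0
```

>>> arm_command(
  rows=[
    [[0.2,-0.08,0,0,0,0,-1],[0.4,-0.17,0,0,0,0,-1],[0.6,-0.25,0,0,0,0,-1],[0.77,-0.33,0,0,0,0,-1],[0.77,-0.33,0,0,0,0,-1],[0.77,-0.33,0,0,0,0,-1],[0.77,-0.33,0,0,0,0,-1]],
  ],
)

```text
t: 1.18
eef_pos: [380.7, -430.6, 404.6]
tcp_rot: [3.142, 0.0, 0.311]
ft_force: [0.1, 0.0, -0.7]
opening: 0.146
grip_force: 0.0
```

>>> arm_command(
  rows=[
    [[0,0,0,0,0,0,-1],[0,0,0,0,0,0,-1],[0,0,0.15,0,0,0,-1],[0,0,0.3,0,0,0,-1],[0,0,0.45,0,0,0,-1],[0,0,0.59,0,0,0,-1],[0,0,0.59,0,0,0,-1],[0,0,0.59,0,0,0,-1]],
  ],
)

```text
t: 1.85
eef_pos: [380.8, -430.4, 315.9]
tcp_rot: [-3.14, 0.001, 0.311]
ft_force: [-1.1, 0.1, 0.3]
opening: 0.004
grip_force: 0.0
```

```bash
python3 - <<'E'
from h import *
p,d=read_camera("side"); cv2.imwrite("pics/s1.png",cv2.resize(p[110:270,200:400,::-1],(750,600)))
ax=np.array([486,-356.5]); s=state(); print(s["eef_pos"],s["tcp_rot"],s["opening"])
def C(phi,o):
    f=np.radians(phi); return ax+122*np.array([np.cos(f),np.sin(f)])+o*np.array([-np.sin(f),np.cos(f)])
def rel(p0,yaw0,phi,o):
    v=C(phi,o)-p0; yaw=np.radians(phi-180)
    x=np.array([np.cos(yaw0),np.sin(yaw0)]); y=np.array([np.sin(yaw0),-np.cos(yaw0)])
    return (v@x/150).round(3),(v@y/150).round(3),((yaw0-yaw)/(2*np.pi)).round(4)
p0=s["eef_pos"][:2]; y0=s["tcp_rot"][2]
for o in(30,20,16): print(o,rel(p0,y0,196.7,o))
# from contact pose, generic sweep of steps of 2 deg
for st in range(0,3):
    ph=196.7-20*st; print("start",ph,[rel(C(ph,16),np.radians(ph-180),ph-k,16) for k in(2,4,6,8,10,12,14,16,18,20)][:: 1] if st==0 else "")
E
```

```text
[ 381.04690689 -430.41057046  316.89430914] [ 3.14125855e+00 -5.55294567e-05  3.11073448e-01] 0.0015339408793941167
30 (np.float64(-0.0), np.float64(-0.071), np.float64(0.0031))
20 (np.float64(0.001), np.float64(-0.138), np.float64(0.0031))
16 (np.float64(0.002), np.float64(-0.164), np.float64(0.0031))
start 196.7 [(np.float64(-0.003), np.float64(-0.028), np.float64(0.0056)), (np.float64(-0.005), np.float64(-0.057), np.float64(0.0111)), (np.float64(-0.007), np.float64(-0.086), np.float64(0.0167)), (np.float64(-0.007), np.float64(-0.114), np.float64(0.0222)), (np.float64(-0.006), np.float64(-0.143), np.float64(0.0278)), (np.float64(-0.004), np.float64(-0.171), np.float64(0.0333)), (np.float64(-0.002), np.float64(-0.2), np.float64(0.0389)), (np.float64(0.002), np.float64(-0.228), np.float64(0.0444)), (np.float64(0.007), np.float64(-0.257), np.float64(0.05)), (np.float64(0.013), np.float64(-0.285), np.float64(0.0556))]
start 176.7 
start 156.7
```

View pics/s1.png

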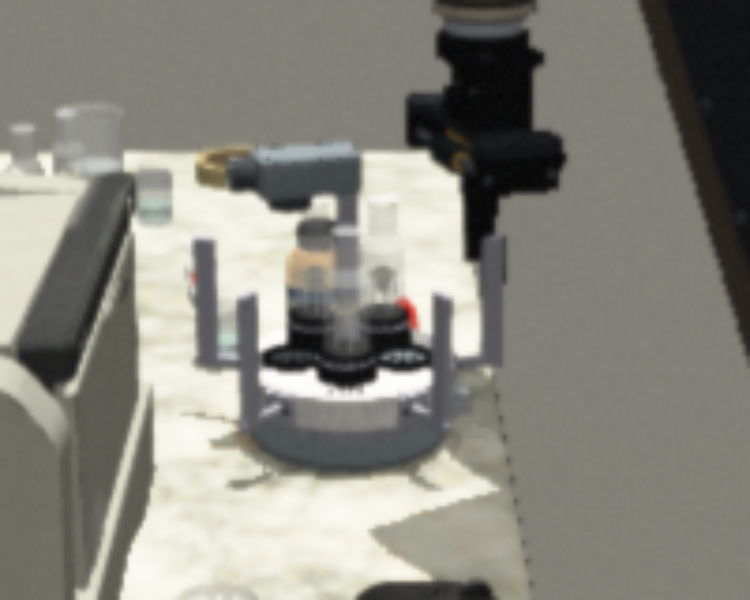

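The shut fingers (crop 480,240) stand behind tab 5 (492,290) with their tips below its top. I'll close onto it, then sweep the arc.

>>> arm_command(
  rows=[
    [[0,-0.03,0,0,0,0,-1],[0,-0.06,0,0,0,0,-1],[0,-0.09,0,0,0,0,-1],[0,-0.11,0,0,0,0.001,-1],[0,-0.13,0,0,0,0.002,-1],[0,-0.145,0,0,0,0.003,-1],[0.002,-0.16,0,0,0,0.003,-1],[0.002,-0.165,0,0,0,0.003,-1]],
  ],
)

```text
t: 2.57
eef_pos: [374.0, -405.8, 316.3]
tcp_rot: [3.141, -0.0, 0.293]
ft_force: [0.4, 0.8, 0.7]
opening: 0.007
grip_force: 0.1
```

>>> arm_command(
  rows=[
    [[-0.003,-0.028,0,0,0,0.0056,-1],[-0.005,-0.057,0,0,0,0.011,-1],[-0.007,-0.086,0,0,0,0.0167,-1],[-0.007,-0.114,0,0,0,0.022,-1],[-0.006,-0.143,0,0,0,0.028,-1],[-0.004,-0.171,0,0,0,0.033,-1],[-0.002,-0.2,0,0,0,0.039,-1],[0.002,-0.228,0,0,0,0.044,-1],[0.007,-0.257,0,0,0,0.05,-1],[0.013,-0.285,0,0,0,0.0556,-1]],
  ],
)

```text
t: 3.4
eef_pos: [363.7, -364.9, 316.5]
tcp_rot: [3.14, -0.001, -0.058]
ft_force: [2.2, -3.0, -0.5]
opening: 0.007
grip_force: 1.3
```

>>> arm_command(
  rows=[
    [[-0.003,-0.028,0,0,0,0.0056,-1],[-0.005,-0.057,0,0,0,0.011,-1],[-0.007,-0.086,0,0,0,0.0167,-1],[-0.007,-0.114,0,0,0,0.022,-1],[-0.006,-0.143,0,0,0,0.028,-1],[-0.004,-0.171,0,0,0,0.033,-1],[-0.002,-0.2,0,0,0,0.039,-1],[0.002,-0.228,0,0,0,0.044,-1],[0.007,-0.257,0,0,0,0.05,-1],[0.013,-0.285,0,0,0,0.0556,-1]],
  ],
)

```text
t: 4.23
eef_pos: [368.0, -322.1, 316.4]
tcp_rot: [3.141, -0.001, -0.408]
ft_force: [0.1, -1.0, 0.8]
opening: 0.007
grip_force: 0.4
```

>>> arm_command(
  rows=[
    [[-0.003,-0.028,0,0,0,0.0056,-1],[-0.005,-0.057,0,0,0,0.011,-1],[-0.005,-0.057,0,0,0,0.011,-1],[-0.005,-0.057,0,0,0,0.011,-1],[-0.005,-0.057,0,0,0,0.011,-1],[-0.005,-0.057,0,0,0,0.011,-1],[-0.005,-0.057,0,0,0,0.011,-1],[-0.005,-0.057,0,0,0,0.011,-1]],
  ],
)

```text
t: 4.9
eef_pos: [370.4, -314.1, 316.2]
tcp_rot: [3.142, -0.0, -0.475]
ft_force: [-0.0, -0.1, -0.0]
opening: 0.009
grip_force: 0.0
```

```bash
cat > m.py <<'E'
from h import *
ctr=np.array([486.,-356.5]); print(state()["ft_force"])
for n in("top","side"):
    p,d=read_camera(n); W=cloud(n,d)
    for t in tops(W,n,lo=125 if n=="top" else 130,hi=165,ctr=ctr): a=t[0][:2]-ctr; print(n,t,np.degrees(np.arctan2(a[1],a[0])).round(1))
    if n=="top": cv2.imwrite("pics/t_now.png",cv2.resize(p[165:300,255:390,::-1],(600,600),interpolation=cv2.INTER_CUBIC))
E
python3 m.py
```

```text
[-0.02408861 -0.08677836 -0.03348021]
top (array([ 606.2, -339.7,  153.3]), 41) 8.0
top (array([ 537.8, -464.4,  153. ]), 40) -64.4
top (array([ 508.4, -236.7,  153.1]), 39) 79.4
top (array([ 397.9, -439.1,  151.3]), 47) -136.8
side (array([ 541.2, -463. ,  144.4]), 26) -62.6
side (array([ 399.3, -436.5,  135.9]), 19) -137.3
side (array([ 607.5, -338.3,  144.6]), 65) 8.5
side (array([ 374. , -300.9,  148. ]), 136) 153.6
side (array([ 510.5, -231.8,  145.3]), 43) 78.9
```

>>> arm_command(
  rows=[
    [[0,0,0,0,0,0,-1],[0,0,0,0,0,0,-1],[0,0,0,0,0,0,-1],[0,0,0,0,0,0,-1],[0,0,0,0,0,0,-1],[0,0,0,0,0,0,-1]],
  ],
)

```text
t: 5.5
eef_pos: [370.5, -313.9, 316.2]
tcp_rot: [3.142, -0.0, -0.475]
ft_force: [-0.0, 0.4, -0.4]
opening: 0.003
grip_force: 0.0
```

```bash
python3 m.py
```

```text
[-0.03192715  0.36534423 -0.39026034]
top (array([ 605.9, -339.7,  152.4]), 41) 8.0
top (array([ 537.9, -464.5,  153.7]), 39) -64.3
top (array([ 508.5, -236.7,  152.9]), 39) 79.4
top (array([ 397.9, -439.1,  151. ]), 47) -136.8
side (array([ 541.3, -463.8,  144.7]), 25) -62.7
side (array([ 398.8, -436.7,  136.8]), 16) -137.4
side (array([ 607.6, -339.4,  144.5]), 64) 8.0
side (array([ 373.6, -301.5,  148.3]), 134) 153.9
side (array([ 510.6, -231.8,  145.7]), 43) 78.8
```

The turret is resting 45° round and hasn't run on, so I'll keep pushing in steps.

>>> arm_command(
  rows=[
    [[-0.003,-0.028,0,0,0,0.0056,-1],[-0.005,-0.057,0,0,0,0.011,-1],[-0.007,-0.086,0,0,0,0.0167,-1],[-0.007,-0.114,0,0,0,0.022,-1],[-0.007,-0.114,0,0,0,0.022,-1],[-0.007,-0.114,0,0,0,0.022,-1],[-0.007,-0.114,0,0,0,0.022,-1],[-0.007,-0.114,0,0,0,0.022,-1],[-0.007,-0.114,0,0,0,0.022,-1]],
  ],
)

```text
t: 6.35
eef_pos: [377.3, -298.4, 316.2]
tcp_rot: [3.142, -0.0, -0.613]
ft_force: [0.8, -0.3, 0.1]
opening: 0.005
grip_force: 0.0
```

```bash
python3 m.py
```

```text
[ 0.81694719 -0.31503595  0.06774912]
top (array([ 599.6, -397.8,  151.7]), 43) -20.0
top (array([ 561.4, -261.2,  153.6]), 38) 51.6
top (array([ 481. , -476.3,  152.7]), 44) -92.4
top (array([ 369.3, -387.7,  151.7]), 45) -165.0
side (array([ 601.1, -396.8,  144.2]), 56) -19.3
side (array([ 377.1, -291.7,  148.3]), 105) 149.2
side (array([ 563.7, -257.9,  144.9]), 62) 51.8
side (array([ 420.4, -251.8,  144.9]), 60) 122.1
```

>>> arm_command(
  rows=[
    [[0,0.03,-0.05,0,0,0,-1],[0,0.03,-0.2,0,0,0,-1],[0,0.03,-0.4,0,0,0,-1],[0,0.03,-0.6,0,0,0,-1],[-0.2,0.03,-0.7,0,0,0,-1],[-0.4,0.03,-0.7,0,0,0,-1],[-0.6,0.03,-0.7,0,0,0,-1],[-0.6,0.03,-0.7,0,0,0,-1]],
  ],
)

```text
t: 7.12
eef_pos: [298.0, -247.4, 421.9]
tcp_rot: [-3.142, 0.001, -0.613]
ft_force: [0.9, -0.6, 0.5]
opening: 0.005
grip_force: 0.0
```

```bash
python3 m.py
```

```text
[ 0.94454902 -0.56523705  0.49596442]
top (array([ 599.8, -397.8,  152.5]), 42) -19.9
top (array([ 561.5, -261. ,  152.7]), 39) 51.7
top (array([ 481.1, -476.4,  153.4]), 43) -92.3
top (array([ 419.7, -254.2,  156.2]), 34) 122.9
top (array([ 369.3, -387.6,  151.3]), 46) -165.1
side (array([ 601.3, -396. ,  144.7]), 55) -18.9
side (array([ 369.9, -387. ,  144.9]), 57) -165.3
side (array([ 563.9, -258.7,  144.9]), 60) 51.5
side (array([ 420.5, -252.1,  144.5]), 61) 122.1
```

View pics/t_now.png

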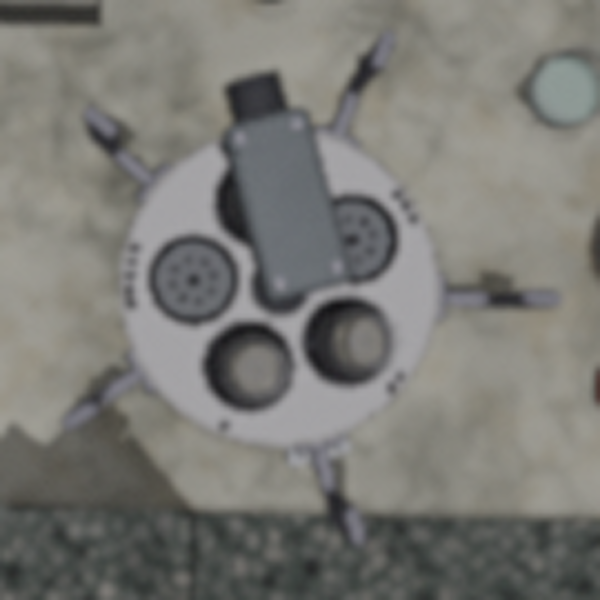

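The station 4 lamp is now under the head: the four-dot rim mark is hidden and the empty sockets at (193,280) and (352,240) flank the head. The rest angle is about 1.4° past the earlier stop, so I'll check it against the head direction.

```bash
python3 - <<'E'
from h import *
ctr=np.array([486.,-356.5]); acc=[];hd=[];hc=[]
for i in range(4):
    p,d=read_camera("top"); W=cloud("top",d)
    for t in tops(W,"top",hi=165,ctr=ctr):
        a=t[0][:2]-ctr; acc.append((np.degrees(np.arctan2(a[1],a[0]))+36+36)%72-36)
    r=np.hypot(*(W[...,:2]-ctr).transpose(2,0,1)); m=(W[...,2]>236)&(W[...,2]<250)&(r<100)
    P=W[m][:,:2]; (c,s,an)=cv2.minAreaRect(P.astype(np.float32))
    b=np.linalg.svd(P-P.mean(0),full_matrices=0)[2][0]; hd.append((np.degrees(np.arctan2(b[1],b[0]))+90)%180-90)
    a=P.mean(0)-ctr; hc.append((np.degrees(np.arctan2(a[1],a[0])),an,s))
print(np.mean(acc),np.std(acc),hd,hc)
# deck-plane socket/lamp centres -> axis check
W0=cloud("top",np.load("pics/top0.npy"))
T=[]; 
for w in (W0,W):
    t=np.array([x[0][:2] for x in tops(w,"top",hi=165,ctr=ctr)]); T.append(fitcircle(t))
print(T)
E
```

```text
15.443141134037011 0.4266054434924853 [np.float64(15.954371202238264), np.float64(15.754652331263344), np.float64(15.896755174744214), np.float64(15.978238922878944)] [(np.float64(17.0860106926154), 15.8131685256958, (102.19921112060547, 39.94376754760742)), (np.float64(16.910404966222103), 16.40400505065918, (102.15906524658203, 40.213157653808594)), (np.float64(17.019688840458475), 15.947763442993164, (101.82268524169922, 39.93976593017578)), (np.float64(16.997530281394504), 15.988883972167969, (102.10502624511719, 40.273189544677734))]
[(array([ 486.01724941, -355.70441498]), np.float64(120.86665312027995)), (array([ 486.0178498 , -355.54736908]), np.float64(120.97877662145854))]
```

```bash
python3 -c "
from cell import *
print(job_done())"
```

```text
the job is handed in; nothing more can be done
None
```

I pushed tab 5 to step the turret one stop clockwise: station 4's lamp is now under the mirror head, within about 0.5° of the head's direction by camera, the hand is clear of the turret, and the job is handed in.

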